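# Rerack the reagents in reverse for the drift check

### The arm

A 6-joint arm with a two-finger parallel gripper is mounted at the origin on a cart in front of the work surface, level with it; the furniture and walls round the work are solid. World frame = base frame: x ahead of the robot, y to its left, z up, the work surface at z = 0. Lengths are in mm, angles in rad, forces in N, time in s.
With the tool pointing down it reaches from about 350 to 975 mm from the base axis. Payload 7.1 kg.
Tool frame: the origin (TCP) lies midway between the tips of the shut fingers; the grasp point (between the pads) lies 19 mm behind it; z points along the fingers, y is the line along which they close (so a half turn about z gives the same grasp; the last joint's range is limited). The gripper opens to 88 mm and grips with 3 to 60 N. Pads are 20 mm wide; open, the fingers measure 115 mm over their backs; the gripper's body (75 mm by 178 mm) begins 61 mm behind the grasp point.
Start: joints at [1.258, 0.423, 1.63, -0, 1.089, -0.019], TCP at [180.963, 598.211, 183.075] pointing down, gripper open.
Joint ranges: [-3, 3], [-0.9, 2.11], [0.09, 2.58], [-1.31, 4.45], [0.11, 2.69], [-2.54, 2.54]. Speed limits (rad/s): [2.39, 2.39, 3.01, 3.14, 3.14, 3.14].

### API

Orientations are given as a rotation vector (axis times angle).
In Python, from workcell import ctrl gives the robot as it stands.
- The arm moves only by the shell command python3 -m inch 'ROWS' [OPENING]. ROWS is JSON, a list of rows, each an object with "xyz": the shift along the tool's x, y, z in mm, a list of three; "rot": the turn, a rotation vector about the tool's x, y, z in rad, a list of three. In form: [{"xyz": [dx, dy, dz], "rot": [ax, ay, az]}, ...]. A call has 1 to 12 rows; each row is the pose to reach, as a shift and turn from the pose commanded when the call began, along the tool's axes at that moment; what a row does not reach only later rows make up. A row lasts 1/12 s, in which the tool goes at most 41.7 mm and 7.16 degrees, less where a joint would pass 70% of its speed; a pose out of reach is approached as far as the arm can. A call with a gripper value outside its range is refused whole. OPENING is the closure in counts, from 0 (fully open) to 255 (shut), set as the call begins (- or left out, the last holds). The fingers move at their own pace and stop on an object; the grip force is fixed at half the most. Time passes only in rows, so rows that repeat a pose let the fingers close. It gives the time, the measured TCP pose, the force, the opening and the grip force at its end, in the units of the state.
- ctrl.get_obs(): the state, without advancing time (a new reading comes with each control period).
- ctrl.get_image(name): name is "scene" or "top" or "wrist"; returns the picture (480x640x3 uint8, red, green, blue); there is no depth.
- ctrl.camera_model(name): a dict with "fx", "fy", "cx", "cy" (pixels), "k1" (the pictures are not rectified: a ray, as slopes to the right and down, at radius r is drawn at 1 + k1 r^2 times it, then the intrinsics apply), "position" and "attitude" of the camera in the world. Camera axes: x right, y up, looking along -z (the intrinsics and any distortion apply to the point x, -y, -z); pixel columns grow to the right and rows downward; lengths in mm; the calibration is good to about 2 mm. A picture is of the moment at which its call begins: read the wrist's pose just before it. camera_model takes no time and is no camera call; for the wrist camera it gives the pose at the moment of the call.
- ctrl.close_job(): hands the job in; it is judged then, once.
The state is a dict: "t": time; "qpos": joint angles; "qvel": joint speeds; "joint_torque": joint torques, N m; "ee_pos": TCP position; "orientation": TCP orientation; "ft_force": force on the tool from outside, world axes, zero at the start; "moment": the same for the moment, N m; "width": finger opening in mm; "grasp_force": force on a finger pad.
Only numpy, scipy, OpenCV 4.12 (cv2) and the standard library are available. Lean on these libraries where they do the work, as an engineer would, in place of code of your own. Each camera call takes 0.05 s, during which the arm holds its last target. There are 200 camera calls.

### The job

The assay is to be run again backwards as a drift check: move the four reagent bottles from the cups of the grey rack to the black discs of the white rack, in reverse order. The bottle next to the yellow end of the grey rack goes on the disc farthest from the white rack's yellow end, and so on along the row, so that the bottle farthest from the grey rack's yellow end finishes next to the yellow end of the white rack. Keep the bottles upright, set them down rather than dropping them, and leave each standing centred on its disc.

Things in the scene. Friction and masses are not known exactly. Their poses are not given: they have to be found in the camera images.
- blue_bottle: white plastic reagent bottle with a BLUE screw cap: round body 52 mm in diameter and 75 mm tall, 102 mm tall with the cap, 0.15 kg. Grip the body about 60 mm above its base. Origin: centre of its base; z up along the bottle. It starts upright in its own colour's cup in the grey rack.
- red_bottle: amber-brown reagent bottle with a RED screw cap: round body 46 mm in diameter, 86 mm tall with the cap, 0.11 kg. Grip the body about 52 mm above its base. Origin: centre of its base; z up along the bottle. It starts upright in its own colour's cup in the grey rack. (A similar bottle far back by the wall is scenery.)
- white_bottle: white plastic reagent bottle with a WHITE screw cap: round body 58 mm in diameter, 117 mm tall with the cap, the largest, 0.2 kg. Grip the body about 68 mm above its base. Origin: centre of its base; z up along the bottle. It starts upright in its own colour's cup in the grey rack. (A similar bottle far back by the wall is scenery.)
- black_bottle: slim amber dropper bottle with a BLACK rubber bulb: round body 33 mm in diameter up to about 65 mm, then a narrow neck and bulb, 102 mm tall in all, 0.07 kg. Grip the body about 48 mm above its base. Origin: centre of its base; z up along the bottle. It starts upright in its own colour's cup in the grey rack.
- grey_rack: grey bottle rack, source, 312 mm long (its y), 84 mm wide (its x), fixed. Origin: centre of its underside, on the worktop. Floor 8 mm above the worktop, side rails 16 mm high (inner faces x = +-38 mm), end blocks 28 mm high. The +y end block is YELLOW. Row of four cups at x = 0, y = +108, +36, -36, -108 mm (+108: next to yellow).
- white_rack: white bottle rack, empty at first, target, 312 mm long (its y), 84 mm wide (its x), fixed. Origin: centre of its underside, on the worktop. Floor 8 mm above the worktop, side rails 16 mm high (inner faces x = +-38 mm), end blocks 28 mm high. The +y end block is YELLOW. Flush black 62 mm discs mark four places, no walls between, at x = 0, y = +108, +36, -36, -108 mm (+108: next to yellow).
- blue_cup: round blue cup fixed in the grey rack; the blue-capped bottle starts in it. 69 mm outside, 60 mm inside diameter, 13 mm high, floor 3 mm thick (bottle base 11 mm above the worktop). Origin: centre of its underside, on the rack's floor. It stays put, so it shows which place its bottle came from; the places are shuffled at every start.
- red_cup: round red cup fixed in the grey rack; the red-capped bottle starts in it. 69 mm outside, 54 mm inside diameter, 13 mm high, floor 3 mm thick (bottle base 11 mm above the worktop). Origin: centre of its underside, on the rack's floor. It stays put, so it shows which place its bottle came from; the places are shuffled at every start.
- white_cup: round white cup fixed in the grey rack; the white-capped bottle starts in it. 69 mm outside, 66 mm inside diameter, 13 mm high, floor 3 mm thick (bottle base 11 mm above the worktop). Origin: centre of its underside, on the rack's floor. It stays put, so it shows which place its bottle came from; the places are shuffled at every start.
- black_cup: round black cup fixed in the grey rack; the black-capped bottle starts in it. 69 mm outside, 41 mm inside diameter, 13 mm high, floor 3 mm thick (bottle base 11 mm above the worktop). Origin: centre of its underside, on the rack's floor. It stays put, so it shows which place its bottle came from; the places are shuffled at every start.
Not all that is in view belongs to the job. Leave any purple look-alike of the red_bottle alone.

How it is judged (in metres and radians):
At the end, for the whole second after the job is handed in: Every bottle stands still and upright (within 0.1 rad) on the white rack's floor (base within 5 mm of floor height), its centre within 15 mm along the row and 20 mm across it of the disc at minus the y at which its own cup stands in the grey rack (the reverse order) (((y of blue_cup in the frame of grey_rack between 0.088 and 0.128 m and y of blue_bottle in the frame of white_rack between -0.123 and -0.093 m) or (y of blue_cup in the frame of grey_rack between 0.016 and 0.056 m and y of blue_bottle in the frame of white_rack between -0.051 and -0.021 m) or (y of blue_cup in the frame of grey_rack between -0.056 and -0.016 m and y of blue_bottle in the frame of white_rack between 0.021 and 0.051 m) or (y of blue_cup in the frame of grey_rack between -0.128 and -0.088 m and y of blue_bottle in the frame of white_rack between 0.093 and 0.123 m)) and x of blue_bottle in the frame of white_rack between -0.02 and 0.02 m and z of blue_bottle in the frame of white_rack between 0.003 and 0.013 m and angle between each of blue_bottle, red_bottle, white_bottle, black_bottle's own z axis and vertical below 0.1 rad and linear speed of each of blue_bottle, red_bottle, white_bottle, black_bottle below 0.02 m/s and ((y of red_cup in the frame of grey_rack between 0.088 and 0.128 m and y of red_bottle in the frame of white_rack between -0.123 and -0.093 m) or (y of red_cup in the frame of grey_rack between 0.016 and 0.056 m and y of red_bottle in the frame of white_rack between -0.051 and -0.021 m) or (y of red_cup in the frame of grey_rack between -0.056 and -0.016 m and y of red_bottle in the frame of white_rack between 0.021 and 0.051 m) or (y of red_cup in the frame of grey_rack between -0.128 and -0.088 m and y of red_bottle in the frame of white_rack between 0.093 and 0.123 m)) and x of red_bottle in the frame of white_rack between -0.02 and 0.02 m and z of red_bottle in the frame of white_rack between 0.003 and 0.013 m and ((y of white_cup in the frame of grey_rack between 0.088 and 0.128 m and y of white_bottle in the frame of white_rack between -0.123 and -0.093 m) or (y of white_cup in the frame of grey_rack between 0.016 and 0.056 m and y of white_bottle in the frame of white_rack between -0.051 and -0.021 m) or (y of white_cup in the frame of grey_rack between -0.056 and -0.016 m and y of white_bottle in the frame of white_rack between 0.021 and 0.051 m) or (y of white_cup in the frame of grey_rack between -0.128 and -0.088 m and y of white_bottle in the frame of white_rack between 0.093 and 0.123 m)) and x of white_bottle in the frame of white_rack between -0.02 and 0.02 m and z of white_bottle in the frame of white_rack between 0.003 and 0.013 m and ((y of black_cup in the frame of grey_rack between 0.088 and 0.128 m and y of black_bottle in the frame of white_rack between -0.123 and -0.093 m) or (y of black_cup in the frame of grey_rack between 0.016 and 0.056 m and y of black_bottle in the frame of white_rack between -0.051 and -0.021 m) or (y of black_cup in the frame of grey_rack between -0.056 and -0.016 m and y of black_bottle in the frame of white_rack between 0.021 and 0.051 m) or (y of black_cup in the frame of grey_rack between -0.128 and -0.088 m and y of black_bottle in the frame of white_rack between 0.093 and 0.123 m)) and x of black_bottle in the frame of white_rack between -0.02 and 0.02 m and z of black_bottle in the frame of white_rack between 0.003 and 0.013 m); the robot touches nothing.
It fails at once if a bottle is tipped more than about 30 degrees (angle between any of blue_bottle, red_bottle, white_bottle, black_bottle's own z axis and vertical above 0.55 rad).
It fails at once if a bottle is dropped (in the air, touched by nothing, its base more than 45 mm above the worktop) ((height (world z) of blue_bottle above 0.045 m and contact force between blue_bottle and anything else below 0.001 N) or (height (world z) of red_bottle above 0.045 m and contact force between red_bottle and anything else below 0.001 N) or (height (world z) of white_bottle above 0.045 m and contact force between white_bottle and anything else below 0.001 N) or (height (world z) of black_bottle above 0.045 m and contact force between black_bottle and anything else below 0.001 N)).
It also fails if it takes over 112 s, if anything falls off the work surface, if the arm or the gripper's body presses on something with over 40 N, if the wrist force passes 120 N, or if a joint passes its speed limit or range.

## Working session

There is one attempt and no reset: what is moved stays moved. The work goes in short steps, Python scripts to look and compute and a shell command to move; the robot and the scene stay as the last step left them, time stands still between calls to the robot, and variables do not carry over. Pictures are saved under pics/ and viewed, at most 14 in all, crops included, and the job is handed in when it is done.

```bash
mkdir -p pics; ls; python3 - <<'E'
from workcell import ctrl
import cv2
print(ctrl.get_obs())
for n in("top","scene"):
    print(n,ctrl.camera_model(n)); cv2.imwrite(f"pics/{n}0.png",ctrl.get_image(n)[:,:,::-1])
E
```

```text
pics
{'t': 0.0, 'qpos': array([ 1.25800929e+00,  4.23861755e-01,  1.63065807e+00,  4.13141394e-05,
        1.08859845e+00, -1.89914997e-02]), 'qvel': array([ 5.98994809e-04,  8.34329005e-06,  1.32019159e-04, -1.39152274e-03,
        1.68971256e-03,  3.09785773e-04]), 'joint_torque': array([ 5.85802809e-04, -5.44633126e+01, -2.73663855e+01,  6.43829280e-02,
        2.27703725e-02, -1.01475475e-04]), 'ee_pos': array([180.76481777, 597.65965432, 182.30122744]), 'orientation': array([-4.59822512e-01, -3.10746723e+00,  2.35384791e-03]), 'ft_force': array([-0.74677881,  1.03403759, -0.4423403 ]), 'moment': array([0.03796194, 0.00289507, 0.01026392]), 'grasp_force': 0.0, 'width': 87.86854533292639}
top {'fx': 443.68588847466697, 'fy': 443.68588847466697, 'cx': 317.08291349093184, 'cy': 237.48529917979468, 'k1': 0.017607421762434183, 'position': array([463.18485157,  81.06126155, 876.29834327]), 'attitude': array([ 0.09291496, -0.02878299, -1.56493126])}
scene {'fx': 607.7153228450953, 'fy': 607.7153228450953, 'cx': 313.72824204732825, 'cy': 248.588144533668, 'k1': 0.07224832802174859, 'position': array([ -88.78692741, -521.59856694,  917.96738584]), 'attitude': array([ 0.74214131, -0.2864521 , -0.75399081])}
```

View pics/top0.png

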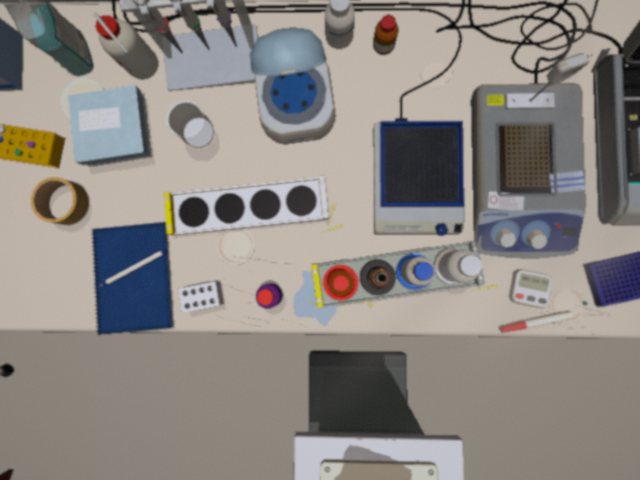

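View pics/scene0.png

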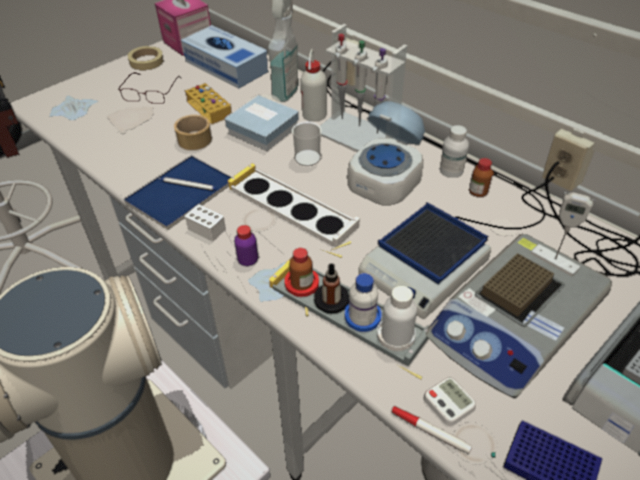

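Top view: the grey rack is at (315–485, 245–305) with yellow at its left end. From yellow the order is red (340,282), black (377,277), blue (418,270), white (462,264). The white rack's discs are at (194,211), (230,207), (265,204), (301,200), also with yellow at left. Lookalikes for the red bottle are the purple-bodied one at (268,295) and the amber one by the wall at (386,30). The one in the red cup, amber with a red cap, is the one meant.

```bash
cat > h.py <<'E'
import numpy as np, cv2
from scipy.spatial.transform import Rotation as R
from workcell import ctrl
def ray(m,u,v):
    a,b=(u-m['cx'])/m['fx'],(v-m['cy'])/m['fy']; x,y=a,b
    for _ in range(8):
        s=1+m['k1']*(x*x+y*y); x,y=a/s,b/s
    return R.from_rotvec(m['attitude']).apply([x,-y,-1])
def onz(m,u,v,z):
    d=ray(m,u,v); p=m['position']; return p+d*(z-p[2])/d[2]
def two(m1,p1,m2,p2):
    A=[];b=[]
    for m,p in((m1,p1),(m2,p2)):
        d=ray(m,*p); d/=np.linalg.norm(d); P=np.eye(3)-np.outer(d,d); A.append(P); b.append(P@m['position'])
    x,r,_,_=np.linalg.lstsq(np.vstack(A),np.hstack(b),rcond=None); return x,r
def blobs(mask,amin=60):
    n,l,s,c=cv2.connectedComponentsWithStats(mask.astype(np.uint8))
    return [(c[i].round(1),s[i,4]) for i in range(1,n) if s[i,4]>=amin]
def delta(tx,ty,tz,ang):
    """shift in tool axes and rot about tool z to bring TCP to xyz with tool y at heading ang, tool down"""
    o=ctrl.get_obs(); Rt=R.from_rotvec(o['orientation'])
    y=np.array([np.cos(ang),np.sin(ang),0]); best=None
    for s in(1,-1):
        z=np.array([0,0,-1.]); Y=s*y; X=np.cross(Y,z)
        rv=(Rt.inv()*R.from_matrix(np.c_[X,Y,z])).as_rotvec()
        if best is None or np.linalg.norm(rv)<np.linalg.norm(best): best=rv
    d=Rt.inv().apply(np.array([tx,ty,tz])-o['ee_pos'])
    print('d',d.round(1),'rv',best.round(3),'q',o['qpos'].round(2),'ee',o['ee_pos'].round(1),'t',o['t'])
E
python3 - <<'E'
from h import *
im=cv2.imread('pics/top0.png').astype(int); m=ctrl.camera_model('top')
dk=(im.max(2)<60); dk[:170]=0; dk[240:]=0; dk[:,:170]=0; dk[:,325:]=0
D=[onz(m,*c,8)[:2] for c,a in sorted(blobs(dk,300),key=lambda k:k[0][0])]
print(np.round(D,1),np.diff(D,axis=0).round(1))
b,g,r=im[...,0],im[...,1],im[...,2]
ye=(r>150)&(g>130)&(b<90); print('yellow',[(c,a,onz(m,*c,28)[:2].round(1)) for c,a in blobs(ye,30)])
rd=(r>150)&(g<80)&(b<80); rd[:250]=0; rd[310:]=0; print('red',blobs(rd))
bl=(b>130)&(r<90); bl[:250]=0;bl[300:]=0; bl[:,:390]=0; bl[:,450:]=0; print('blue',blobs(bl,30))
hh=dict(red=((341,283),97),black=((380,277),113),blue=((424,271),113),white=((468,264),128))
for k,(p,z) in hh.items(): print(k,onz(m,*p,z)[:2].round(1))
c=im[235:315,305:495].astype(np.uint8); cv2.imwrite('pics/c1.png',cv2.resize(c,None,fx=4,fy=4,interpolation=cv2.INTER_CUBIC))
E
```

```text
[[581.8 363.9]
 [589.5 292.6]
 [597.1 221.1]
 [604.7 149.5]] [[  7.7 -71.3]
 [  7.7 -71.5]
 [  7.6 -71.6]]
yellow [(array([495.3, 100. ]), np.int32(136), array([ 795.7, -225.8])), (array([168. , 213.7]), np.int32(188), array([574.6, 407.2])), (array([314.5, 266.3]), np.int32(30), array([473.8, 120.6])), (array([317.3, 285.6]), np.int32(146), array([437.2, 115. ]))]
red [(array([341.1, 282.5]), np.int32(328)), (array([340.4, 282.8]), np.int32(205)), (array([264.7, 296.9]), np.int32(189))]
blue [(array([423.4, 270.8]), np.int32(239)), (array([406.2, 281.5]), np.int32(138))]
red [444.2  70.9]
black [455.2   4.7]
blue [465.9 -69.6]
white [ 478. -139.]
```

View pics/c1.png

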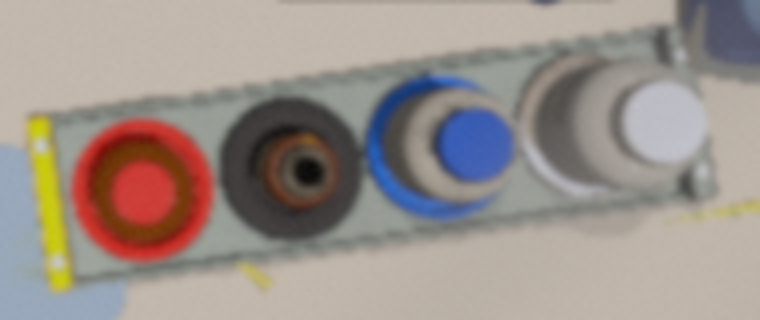

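The enlarged crop confirms the order from yellow: red (341,282), black (378,277), blue (424,271), white (470,265). The red one has an amber body and sits in the red cup. Cup rims are at about (340.8,282.5), (377.8,277) and (413.2,271.5).

```bash
python3 - <<'E'
from h import *
m=ctrl.camera_model('top')
for p in((340.8,282.5),(377.8,277),(413.2,271.5)): print('cup',onz(m,*p,21)[:2].round(1))
for n,p,z in(('red',(341,282.5),97),('blk',(382,277.5),113),('blu',(423.6,270.8),113),('wht',(471,265.5),128)): print(n,onz(m,*p,z)[:2].round(1))
# scene-view check: cap heights of obstacles
ms=ctrl.camera_model('scene')
print('balance corner',two(m,(376,122),ms,(428,205)),two(m,(463,122),ms,(490,246)), two(m,(374,222),ms,(362,255)))
print('centrifuge', two(m,(293,92),ms,(386,157)))
print('lid top', two(m,(288,40),ms,(395,110)))
delta(444,71,180,np.arctan2(10.5,71.2)); 
E
```

```text
cup [443.2  70.2]
cup [ 4.542e+02 -3.000e-01]
cup [465.2 -67.4]
red [445.   70.9]
blk [454.4   1.3]
blu [466.3 -69. ]
wht [ 475.5 -143.8]
balance corner (array([746.82330358,   2.89049117,  61.09393704]), array([36.66007996])) (array([ 744.46124602, -156.67116967,   53.42994476]), array([0.00959196])) (array([555.72822644,   9.8541006 ,  49.83784096]), array([2.95905883]))
centrifuge (array([796.97844347, 158.93497472,  78.68854248]), array([8.71177495]))
lid top (array([831.42754487, 162.04201803, 186.00339706]), array([72.43742363]))
d [-404.4 -427.9    3. ] rv [-1.000e-03  1.000e-03  1.131e+00] q [ 1.26  0.42  1.63  0.    1.09 -0.02] ee [180.8 597.7 182.4] t 0.1
```

```bash
python3 -m inch '[{"xyz":[-404,-428,-65],"rot":[0,0,1.13]},{"xyz":[-404,-428,-65],"rot":[0,0,1.13]},{"xyz":[-404,-428,-65],"rot":[0,0,1.13]},{"xyz":[-404,-428,-65],"rot":[0,0,1.13]},{"xyz":[-404,-428,-65],"rot":[0,0,1.13]},{"xyz":[-404,-428,-65],"rot":[0,0,1.13]},{"xyz":[-404,-428,-65],"rot":[0,0,1.13]},{"xyz":[-404,-428,-65],"rot":[0,0,1.13]},{"xyz":[-404,-428,-65],"rot":[0,0,1.13]},{"xyz":[-404,-428,-65],"rot":[0,0,1.13]},{"xyz":[-404,-428,-65],"rot":[0,0,1.13]},{"xyz":[-404,-428,-65],"rot":[0,0,1.13]}]' 0
python3 -c "
from h import *
delta(450,30,260,.148)"
```

```text
t: 1.1
ee_pos: [403.0, 151.5, 238.2]
orientation: [2.052, 2.379, 0.0]
ft_force: [1.0, 1.5, 0.5]
width: 87.9
grasp_force: 0.0
d [-127.1   28.7  -21.8] rv [ 0.    -0.    -0.001] q [0.33 0.06 1.98 0.   1.1  0.18] ee [403.  151.5 238.2] t 1.1
```

```bash
python3 -m inch '[{"xyz":[-127,29,-22],"rot":[0,0,0]},{"xyz":[-127,29,-22],"rot":[0,0,0]},{"xyz":[-127,29,-22],"rot":[0,0,0]},{"xyz":[-127,29,-22],"rot":[0,0,0]},{"xyz":[-127,29,-22],"rot":[0,0,0]},{"xyz":[-127,29,-22],"rot":[0,0,0]},{"xyz":[-127,29,-22],"rot":[0,0,0]}]'
python3 - <<'E'
from h import *
print(ctrl.get_obs()['ee_pos'].round(1)); m=ctrl.camera_model('wrist'); im=ctrl.get_image('wrist')[:,:,::-1]; cv2.imwrite('pics/w1.png',im); print(m)
np.save('w1.npy',m,allow_pickle=True)
E
```

```text
t: 1.68
ee_pos: [449.2, 33.1, 259.4]
orientation: [-2.051, -2.378, 0.001]
ft_force: [-0.2, -0.5, -0.4]
width: 88.3
grasp_force: 0.0
[449.2  33.1 259.4]
{'fx': 421.7732084500167, 'fy': 421.7732084500167, 'cx': 316.8708676453355, 'cy': 231.92720587491974, 'k1': -0.064520156088576, 'position': array([439.97743206, 100.62567116, 461.31237494]), 'attitude': array([-0.25325467, -0.01743082,  0.14721249])}
```

View pics/w1.png

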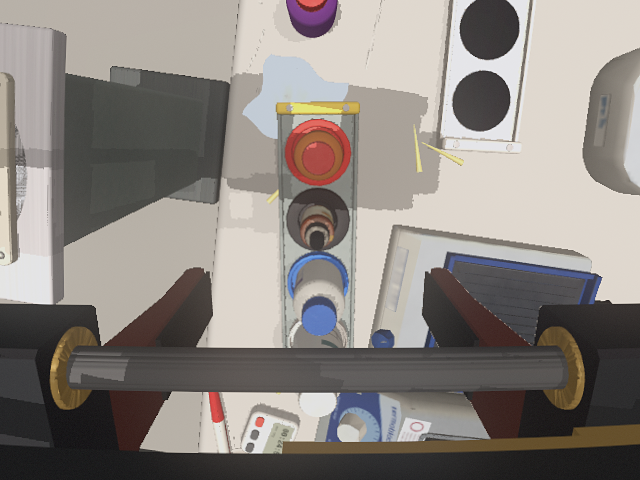

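Wrist view: red cap (317,158) in its cup (318,153), black bulb (317,240) in its cup (318,220), blue cap (320,318), white-rack discs (490,27) and (482,101).

```bash
python3 - <<'E'
from h import *
m=np.load('w1.npy',allow_pickle=True).item()
for n,p,z in(('red',(317,158),97),('redcup',(318,153),21),('blk',(317,240),113),('blkcup',(318,220),21),('blu',(320,318),113),('disc',(482,101),8),('disc',(490,27),8)): print(n,onz(m,*p,z)[:2].round(1))
E
```

```text
red [443.9  71.8]
redcup [445.  71.]
blk [454.    4.2]
blkcup [455.5   0.9]
blu [467.4 -67.8]
disc [606.3 149.3]
disc [598.2 221.7]
```

```bash
python3 -c "
from h import *
delta(444.5,71,44,.148)"
```

```text
d [ 37.8   1.1 215.5] rv [-0.001 -0.     0.001] q [ 0.05  0.07  1.92  0.    1.16 -0.1 ] ee [449.3  33.4 259.5] t 1.7333
```

```bash
python3 -m inch '[{"xyz":[38,1,60],"rot":[0,0,0]},{"xyz":[38,1,100],"rot":[0,0,0]},{"xyz":[38,1,120],"rot":[0,0,0]},{"xyz":[38,1,120],"rot":[0,0,0]},{"xyz":[38,1,120],"rot":[0,0,0]},{"xyz":[38,1,120],"rot":[0,0,0]}]'
python3 -c "
from h import *
delta(444.5,71,44,.148)"
```

```text
t: 2.23
ee_pos: [446.2, 70.6, 141.2]
orientation: [2.05, 2.38, 0.001]
ft_force: [-0.0, -0.2, 0.9]
width: 87.6
grasp_force: 0.0
d [ 0.7 -1.7 97.2] rv [0.001 0.    0.001] q [ 0.13  0.23  2.04 -0.    0.87 -0.02] ee [446.2  70.6 141.2] t 2.2333
```

```bash
python3 -m inch '[{"xyz":[1,-2,30],"rot":[0,0,0]},{"xyz":[1,-2,60],"rot":[0,0,0]},{"xyz":[1,-2,85],"rot":[0,0,0]},{"xyz":[1,-2,97],"rot":[0,0,0]},{"xyz":[1,-2,97],"rot":[0,0,0]},{"xyz":[1,-2,97],"rot":[0,0,0]}]'
python3 -m inch '[{"xyz":[0,0,0],"rot":[0,0,0]},{"xyz":[0,0,0],"rot":[0,0,0]},{"xyz":[0,0,0],"rot":[0,0,0]},{"xyz":[0,0,0],"rot":[0,0,0]},{"xyz":[0,0,0],"rot":[0,0,0]},{"xyz":[0,0,0],"rot":[0,0,0]},{"xyz":[0,0,0],"rot":[0,0,0]},{"xyz":[0,0,0],"rot":[0,0,0]},{"xyz":[0,0,0],"rot":[0,0,0]},{"xyz":[0,0,0],"rot":[0,0,0]},{"xyz":[0,0,0],"rot":[0,0,0]},{"xyz":[0,0,0],"rot":[0,0,0]}]' 255
```

```text
t: 2.73
ee_pos: [445.1, 70.6, 44.6]
orientation: [2.051, 2.377, 0.003]
ft_force: [-0.2, 0.3, -0.0]
width: 88.0
grasp_force: 0.0
t: 3.73
ee_pos: [443.6, 70.6, 43.0]
orientation: [2.052, 2.378, 0.0]
ft_force: [-0.1, -0.0, 3.1]
width: 44.5
grasp_force: 30.0
```

```bash
python3 -m inch '[{"xyz":[0,0,-15],"rot":[0,0,0]},{"xyz":[0,0,-40],"rot":[0,0,0]},{"xyz":[0,0,-65],"rot":[0,0,0]},{"xyz":[0,0,-80],"rot":[0,0,0]},{"xyz":[0,0,-80],"rot":[0,0,0]},{"xyz":[0,0,-80],"rot":[0,0,0]}]'
python3 -c "
from h import *
delta(605,149.5,120,.107)"
```

```text
t: 4.23
ee_pos: [443.6, 70.6, 123.1]
orientation: [2.052, 2.378, 0.001]
ft_force: [-0.2, -0.0, -1.8]
width: 44.6
grasp_force: 30.0
d [ 54.4 171.2   3.3] rv [ 0.001 -0.     0.04 ] q [ 0.13  0.26  2.05 -0.    0.83 -0.02] ee [443.6  70.6 123.1] t 4.2333
```

```bash
python3 -m inch '[{"xyz":[6,18,3],"rot":[0,0,0.004]},{"xyz":[14,43,3],"rot":[0,0,0.01]},{"xyz":[23,73,3],"rot":[0,0,0.02]},{"xyz":[32,103,3],"rot":[0,0,0.03]},{"xyz":[42,133,3],"rot":[0,0,0.04]},{"xyz":[50,157,3],"rot":[0,0,0.04]},{"xyz":[54,171,3],"rot":[0,0,0.04]},{"xyz":[54,171,3],"rot":[0,0,0.04]},{"xyz":[54,171,3],"rot":[0,0,0.04]},{"xyz":[54,171,3],"rot":[0,0,0.04]}]'
python3 -c "
from h import *
delta(605,149.5,40,.107)"
```

```text
t: 5.07
ee_pos: [602.5, 148.4, 118.1]
orientation: [-2.098, -2.335, 0.005]
ft_force: [-1.2, -0.3, -1.1]
width: 44.8
grasp_force: 30.0
d [ 0.9  2.9 78.1] rv [-0.004  0.    -0.   ] q [ 0.22  0.5   1.68 -0.    0.97  0.12] ee [602.5 148.4 118.1] t 5.0667
```

```bash
python3 -m inch '[{"xyz":[1,3,20],"rot":[0,0,0]},{"xyz":[1,3,45],"rot":[0,0,0]},{"xyz":[1,3,62],"rot":[0,0,0]},{"xyz":[1,3,70],"rot":[0,0,0]},{"xyz":[1,3,73],"rot":[0,0,0]},{"xyz":[1,3,75],"rot":[0,0,0]},{"xyz":[1,3,75],"rot":[0,0,0]},{"xyz":[1,3,75],"rot":[0,0,0]}]'
python3 -c "
from h import *
delta(605,149.5,40,.107)"
```

```text
t: 5.73
ee_pos: [608.1, 150.4, 46.0]
orientation: [2.099, 2.336, 0.002]
ft_force: [-0.0, -0.0, -1.3]
width: 44.7
grasp_force: 30.0
d [-0.5 -3.2  6. ] rv [ 0.002 -0.    -0.   ] q [ 0.22  0.6   1.71 -0.    0.84  0.12] ee [608.1 150.4  46. ] t 5.7333
```

```bash
python3 -m inch '[{"xyz":[0,-1,2],"rot":[0,0,0]},{"xyz":[0,-1,4],"rot":[0,0,0]},{"xyz":[0,-1,5],"rot":[0,0,0]},{"xyz":[0,-1,5],"rot":[0,0,0]},{"xyz":[0,-1,5],"rot":[0,0,0]}]'
python3 -c "
from h import *
delta(605,149.5,40,.107)"
```

```text
t: 6.15
ee_pos: [606.7, 150.3, 40.2]
orientation: [2.099, 2.337, 0.0]
ft_force: [-0.1, -0.6, 0.7]
width: 44.6
grasp_force: 30.0
d [-0.6 -1.8  0.2] rv [ 0. -0.  0.] q [ 0.22  0.61  1.71 -0.    0.83  0.12] ee [606.7 150.3  40.2] t 6.15
```

```bash
python3 -m inch '[{"xyz":[0,-1,0.5],"rot":[0,0,0]},{"xyz":[0,-1,1],"rot":[0,0,0]},{"xyz":[0,-1,1],"rot":[0,0,0]}]'
python3 -m inch '[{"xyz":[0,0,0],"rot":[0,0,0]},{"xyz":[0,0,0],"rot":[0,0,0]},{"xyz":[0,0,0],"rot":[0,0,0]},{"xyz":[0,0,0],"rot":[0,0,0]},{"xyz":[0,0,0],"rot":[0,0,0]},{"xyz":[0,0,0],"rot":[0,0,0]},{"xyz":[0,0,0],"rot":[0,0,0]},{"xyz":[0,0,0],"rot":[0,0,0]},{"xyz":[0,0,0],"rot":[0,0,0]},{"xyz":[0,0,0],"rot":[0,0,0]}]' 0
python3 -m inch '[{"xyz":[0,0,-25],"rot":[0,0,0]},{"xyz":[0,0,-60],"rot":[0,0,0]},{"xyz":[0,0,-100],"rot":[0,0,0]},{"xyz":[0,0,-120],"rot":[0,0,0]},{"xyz":[0,0,-120],"rot":[0,0,0]},{"xyz":[0,0,-120],"rot":[0,0,0]}]'
python3 -c "
from h import *
cv2.imwrite('pics/t2.png',ctrl.get_image('top')[:,:,::-1])
delta(455.5,0,150,.148)"
```

```text
t: 6.4
ee_pos: [606.7, 150.4, 40.1]
orientation: [2.098, 2.336, 0.003]
ft_force: [1.1, -0.3, 6.5]
width: 44.8
grasp_force: 30.0
t: 7.23
ee_pos: [605.6, 150.1, 39.0]
orientation: [2.099, 2.337, 0.0]
ft_force: [-0.3, 0.3, -0.2]
width: 87.7
grasp_force: 0.0
t: 7.73
ee_pos: [606.4, 150.3, 160.3]
orientation: [2.098, 2.336, 0.004]
ft_force: [-0.2, -0.0, -0.5]
width: 87.7
grasp_force: 0.0
d [-133.2 -164.9    8.7] rv [-0.     0.    -0.041] q [ 0.22  0.45  1.65 -0.    1.04  0.12] ee [605.2 150.  158.7] t 7.7833
```

```bash
python3 -m inch '[{"xyz":[-133,-165,8],"rot":[0,0,-0.04]},{"xyz":[-133,-165,8],"rot":[0,0,-0.04]},{"xyz":[-133,-165,8],"rot":[0,0,-0.04]},{"xyz":[-133,-165,8],"rot":[0,0,-0.04]},{"xyz":[-133,-165,8],"rot":[0,0,-0.04]},{"xyz":[-133,-165,8],"rot":[0,0,-0.04]},{"xyz":[-133,-165,8],"rot":[0,0,-0.04]},{"xyz":[-133,-165,8],"rot":[0,0,-0.04]},{"xyz":[-133,-165,8],"rot":[0,0,-0.04]},{"xyz":[-133,-165,8],"rot":[0,0,-0.04]}]'
python3 -c "
from h import *
delta(455.5,0,40,.148)
m=ctrl.camera_model('wrist');np.save('w2.npy',m,allow_pickle=True)
cv2.imwrite('pics/w2.png',ctrl.get_image('wrist')[:,:,::-1])"
```

```text
t: 8.62
ee_pos: [456.7, 1.0, 150.7]
orientation: [-2.051, -2.38, -0.0]
ft_force: [0.2, 0.6, 0.6]
width: 87.5
grasp_force: 0.0
d [ -0.8  -1.4 110.7] rv [ 0. -0.  0.] q [-0.02  0.22  2.02  0.    0.9  -0.17] ee [456.7   1.  150.7] t 8.6167
```

View pics/w2.png

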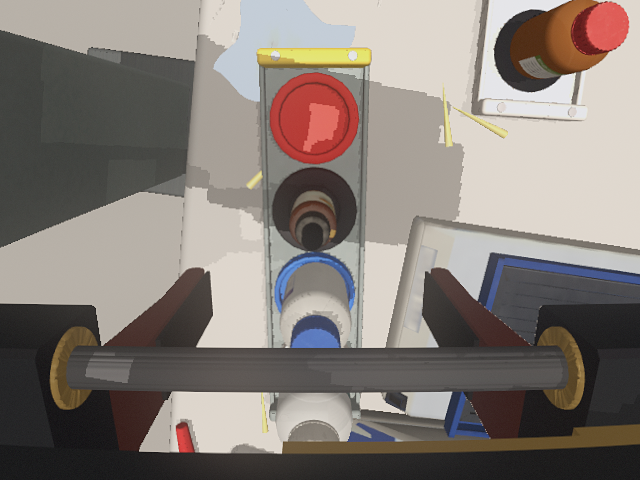

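View pics/t2.png

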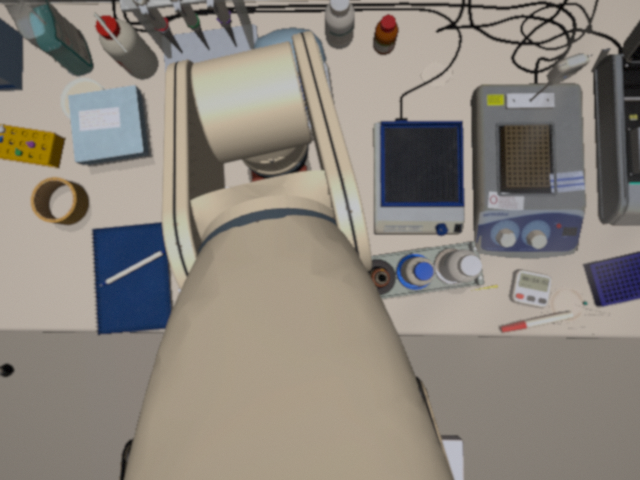

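The wrist view shows red standing upright on its disc (cap 601,27; disc edge visible to its left). The black bulb is at (313,237). The top view is blocked by the arm.

```bash
python3 -c "
from h import *
m=np.load('w2.npy',allow_pickle=True).item()
print(onz(m,601,27,94),onz(m,313,237,113),onz(m,315,209,21),onz(m,314,118,21))"
python3 -m inch '[{"xyz":[-1,-1,30],"rot":[0,0,0]},{"xyz":[-1,-1,60],"rot":[0,0,0]},{"xyz":[-1,-1,90],"rot":[0,0,0]},{"xyz":[-1,-1,105],"rot":[0,0,0]},{"xyz":[-1,-1,111],"rot":[0,0,0]},{"xyz":[-1,-1,111],"rot":[0,0,0]}]'
python3 -m inch '[{"xyz":[0,0,0],"rot":[0,0,0]},{"xyz":[0,0,0],"rot":[0,0,0]},{"xyz":[0,0,0],"rot":[0,0,0]},{"xyz":[0,0,0],"rot":[0,0,0]},{"xyz":[0,0,0],"rot":[0,0,0]},{"xyz":[0,0,0],"rot":[0,0,0]},{"xyz":[0,0,0],"rot":[0,0,0]},{"xyz":[0,0,0],"rot":[0,0,0]},{"xyz":[0,0,0],"rot":[0,0,0]},{"xyz":[0,0,0],"rot":[0,0,0]},{"xyz":[0,0,0],"rot":[0,0,0]},{"xyz":[0,0,0],"rot":[0,0,0]}]' 255
```

```text
[603.96291742 150.02291852  94.        ] [454.54927272   3.68930503 113.        ] [455.59333419   1.99700247  21.        ] [444.46408654  71.87470939  21.        ]
t: 9.17
ee_pos: [454.2, -0.4, 38.6]
orientation: [-2.05, -2.378, 0.003]
ft_force: [-0.4, 0.6, -0.0]
width: 88.0
grasp_force: 0.0
t: 10.17
ee_pos: [454.8, -0.9, 39.9]
orientation: [-2.052, -2.378, 0.0]
ft_force: [-0.2, -0.3, 0.8]
width: 22.4
grasp_force: 30.0
```

Width 22 mm is less than the 33 mm body, so look before lifting.

```bash
python3 -m inch '[{"xyz":[0,0,0],"rot":[0,0,0]},{"xyz":[0,0,0],"rot":[0,0,0]}]'
python3 -c "
from h import *
im=ctrl.get_image('wrist')[:,:,::-1]; cv2.imwrite('pics/w3.png',cv2.resize(im[100:400,120:520],None,fx=2,fy=2))"
```

```text
t: 10.33
ee_pos: [454.8, -0.9, 39.9]
orientation: [-2.052, -2.378, 0.0]
ft_force: [-0.7, -0.5, -0.0]
width: 22.6
grasp_force: 30.0
```

View pics/w3.png

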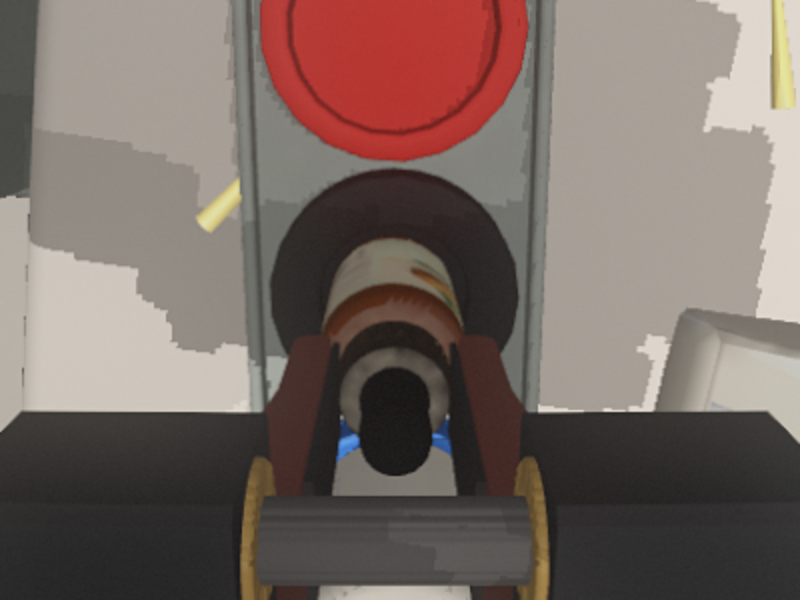

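```bash
python3 - <<'E'
from h import *
m=ctrl.camera_model('wrist'); Rc=R.from_rotvec(m['attitude'])
def proj(p):
    q=Rc.inv().apply(np.array(p)-m['position']); x,y=q[0]/-q[2],-q[1]/-q[2]; s=1+m['k1']*(x*x+y*y)
    return (np.array([x*s*m['fx']+m['cx'],y*s*m['fy']+m['cy']])-[120,100])*2
c,s=np.cos(.148),np.sin(.148); ax=np.array([c,s,0]); ay=np.array([-s,c,0])
o=np.array([454.8,-.9,0])
for n,a,b,z in(('padtip',11.3,10,40),('padtip',11.3,-10,40),('padtop',11.3,10,78),('bodyR',16.5,0,76),('bodyL',-16.5,0,76),('bodyfront',0,16.5,76),('bodyfrontlow',0,16.5,21),('bulbtop',0,0,113),('bulbtop+5',0,5,113)):
    print(n,proj(o+a*ax+b*ay+[0,0,z]).round())
E
```

```text
padtip [437. 287.]
padtip [436. 362.]
padtop [446. 338.]
bodyR [469. 380.]
bodyL [313. 380.]
bodyfront [391. 305.]
bodyfrontlow [392. 244.]
bulbtop [391. 464.]
bulbtop+5 [391. 437.]
```

```bash
python3 -m inch '[{"xyz":[0,0,-4],"rot":[0,0,0]},{"xyz":[0,0,-9],"rot":[0,0,0]},{"xyz":[0,0,-15],"rot":[0,0,0]},{"xyz":[0,0,-20],"rot":[0,0,0]},{"xyz":[0,0,-20],"rot":[0,0,0]},{"xyz":[0,0,-20],"rot":[0,0,0]}]'
python3 -c "
from h import *
im=ctrl.get_image('wrist')[:,:,::-1]; a=cv2.resize(im[180:360,220:420],None,fx=2,fy=2)
s=ctrl.get_image('scene')[:,:,::-1]; b=cv2.resize(s[200:380,220:420],None,fx=2,fy=2); cv2.imwrite('pics/w4.png',np.hstack([a,b]))"
```

```text
t: 10.88
ee_pos: [455.3, -0.9, 60.5]
orientation: [2.052, 2.378, 0.001]
ft_force: [-0.6, 0.0, -0.3]
width: 22.5
grasp_force: 30.0
```

View pics/w4.png

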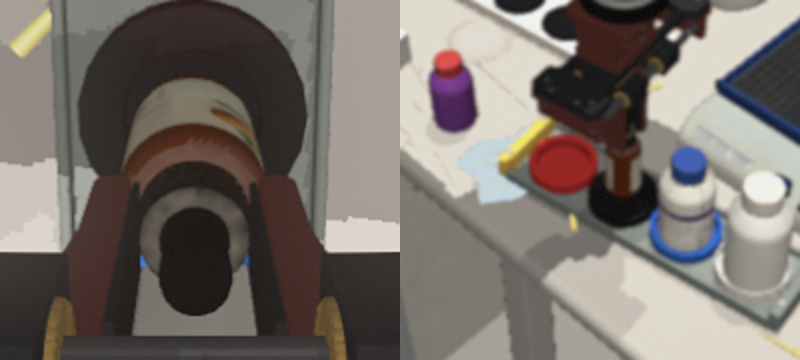

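The black bottle rises upright with the gripper. The pads hold it at the collar, higher than expected, but it is secure. I'll carry on and grip the next ones about 12 mm lower.

```bash
python3 -m inch '[{"xyz":[0,0,-15],"rot":[0,0,0]},{"xyz":[0,0,-40],"rot":[0,0,0]},{"xyz":[0,0,-65],"rot":[0,0,0]},{"xyz":[0,0,-82],"rot":[0,0,0]},{"xyz":[0,0,-82],"rot":[0,0,0]},{"xyz":[0,0,-82],"rot":[0,0,0]}]'
python3 -c "
from h import *
delta(597.5,220,142,.107)"
```

```text
t: 11.48
ee_pos: [455.3, -0.9, 142.2]
orientation: [2.051, 2.378, 0.002]
ft_force: [-0.3, -0.0, -1.5]
width: 22.5
grasp_force: 30.0
d [197.7 173.1   0.5] rv [0.002 0.    0.04 ] q [-0.03  0.23  2.03 -0.    0.88 -0.18] ee [455.3  -0.9 142.2] t 11.4833
```

```bash
python3 -m inch '[{"xyz":[12,11,0],"rot":[0,0,0]},{"xyz":[32,28,0],"rot":[0,0,0.01]},{"xyz":[54,48,0],"rot":[0,0,0.02]},{"xyz":[77,68,0],"rot":[0,0,0.02]},{"xyz":[100,88,0],"rot":[0,0,0.03]},{"xyz":[123,108,0],"rot":[0,0,0.03]},{"xyz":[146,128,0],"rot":[0,0,0.04]},{"xyz":[168,147,0],"rot":[0,0,0.04]},{"xyz":[185,162,0],"rot":[0,0,0.04]},{"xyz":[195,171,0],"rot":[0,0,0.04]},{"xyz":[198,173,0],"rot":[0,0,0.04]},{"xyz":[198,173,0],"rot":[0,0,0.04]}]'
python3 -m inch '[{"xyz":[0,0,0],"rot":[0,0,0]},{"xyz":[0,0,0],"rot":[0,0,0]}]'
python3 -c "
from h import *
delta(597.5,220,37,.107)"
```

```text
t: 12.48
ee_pos: [596.0, 220.6, 139.7]
orientation: [-2.097, -2.337, 0.004]
ft_force: [-0.2, -0.5, -0.5]
width: 22.3
grasp_force: 30.0
t: 12.65
ee_pos: [595.9, 219.2, 141.1]
orientation: [-2.1, -2.336, 0.003]
ft_force: [-0.4, 0.4, -0.4]
width: 22.3
grasp_force: 30.0
d [  0.7   1.9 104.1] rv [-0.002  0.001 -0.001] q [ 0.33  0.49  1.64 -0.    1.02  0.23] ee [595.9 219.2 141.1] t 12.65
```

```bash
python3 -m inch '[{"xyz":[0,1,20],"rot":[0,0,0]},{"xyz":[0,1,45],"rot":[0,0,0]},{"xyz":[0,1,70],"rot":[0,0,0]},{"xyz":[0,1,87],"rot":[0,0,0]},{"xyz":[0,1,95],"rot":[0,0,0]},{"xyz":[0,1,98],"rot":[0,0,0]},{"xyz":[0,1,99],"rot":[0,0,0]},{"xyz":[0,1,99],"rot":[0,0,0]},{"xyz":[0,1,99],"rot":[0,0,0]},{"xyz":[0,1,99],"rot":[0,0,0]}]'
python3 -c "
from h import *
delta(597.5,220,37,.107)"
```

```text
t: 13.48
ee_pos: [598.8, 220.7, 44.2]
orientation: [2.099, 2.336, 0.003]
ft_force: [-0.6, -1.2, -1.5]
width: 22.6
grasp_force: 30.0
d [-0.5 -1.4  7.2] rv [ 0.002 -0.    -0.   ] q [0.33 0.62 1.68 0.   0.85 0.23] ee [598.8 220.7  44.2] t 13.4833
```

```bash
python3 -m inch '[{"xyz":[0,-1,2],"rot":[0,0,0]},{"xyz":[0,-1,4],"rot":[0,0,0]},{"xyz":[0,-1,5],"rot":[0,0,0]},{"xyz":[0,-1,5.5],"rot":[0,0,0]},{"xyz":[0,-1,5.5],"rot":[0,0,0]},{"xyz":[0,-1,5.5],"rot":[0,0,0]}]'
python3 -m inch '[{"xyz":[0,0,0.5],"rot":[0,0,0]},{"xyz":[0,0,1],"rot":[0,0,0]},{"xyz":[0,0,1],"rot":[0,0,0]},{"xyz":[0,0,1],"rot":[0,0,0]}]'
```

```text
t: 13.98
ee_pos: [597.0, 220.3, 37.4]
orientation: [-2.099, -2.337, 0.0]
ft_force: [-0.8, 0.7, -1.2]
width: 22.8
grasp_force: 30.0
t: 14.32
ee_pos: [597.2, 220.4, 36.9]
orientation: [2.099, 2.337, 0.001]
ft_force: [-2.3, 0.1, 4.1]
width: 22.4
grasp_force: 30.0
```

```bash
python3 -m inch '[{"xyz":[0,0,0],"rot":[0,0,0]},{"xyz":[0,0,0],"rot":[0,0,0]},{"xyz":[0,0,0],"rot":[0,0,0]},{"xyz":[0,0,0],"rot":[0,0,0]},{"xyz":[0,0,0],"rot":[0,0,0]},{"xyz":[0,0,0],"rot":[0,0,0]},{"xyz":[0,0,0],"rot":[0,0,0]},{"xyz":[0,0,0],"rot":[0,0,0]},{"xyz":[0,0,0],"rot":[0,0,0]},{"xyz":[0,0,0],"rot":[0,0,0]}]' 0
python3 -m inch '[{"xyz":[0,0,-25],"rot":[0,0,0]},{"xyz":[0,0,-60],"rot":[0,0,0]},{"xyz":[0,0,-100],"rot":[0,0,0]},{"xyz":[0,0,-130],"rot":[0,0,0]},{"xyz":[0,0,-130],"rot":[0,0,0]},{"xyz":[0,0,-130],"rot":[0,0,0]}]'
python3 -c "
from h import *
delta(466,-69.5,165,.148)"
```

```text
t: 15.15
ee_pos: [597.0, 220.3, 36.4]
orientation: [-2.1, -2.337, 0.0]
ft_force: [-0.6, 0.5, -0.2]
width: 85.1
grasp_force: 0.0
t: 15.65
ee_pos: [598.4, 220.8, 168.8]
orientation: [2.098, 2.335, 0.006]
ft_force: [0.3, 0.8, -0.4]
width: 88.1
grasp_force: 0.0
d [-274.5 -162.6    2.8] rv [ 0.005 -0.001 -0.041] q [ 0.33  0.45  1.61 -0.    1.07  0.23] ee [598.4 220.8 168.8] t 15.65
```

```bash
python3 -m inch '[{"xyz":[-274,-163,0],"rot":[0,0,-0.04]},{"xyz":[-274,-163,0],"rot":[0,0,-0.04]},{"xyz":[-274,-163,0],"rot":[0,0,-0.04]},{"xyz":[-274,-163,0],"rot":[0,0,-0.04]},{"xyz":[-274,-163,0],"rot":[0,0,-0.04]},{"xyz":[-274,-163,0],"rot":[0,0,-0.04]},{"xyz":[-274,-163,0],"rot":[0,0,-0.04]},{"xyz":[-274,-163,0],"rot":[0,0,-0.04]},{"xyz":[-274,-163,0],"rot":[0,0,-0.04]},{"xyz":[-274,-163,0],"rot":[0,0,-0.04]},{"xyz":[-274,-163,0],"rot":[0,0,-0.04]},{"xyz":[-274,-163,0],"rot":[0,0,-0.04]}]'
python3 -c "
from h import *
delta(466,-69.5,40,.148)
m=ctrl.camera_model('wrist');np.save('w5.npy',m,allow_pickle=True)
a=ctrl.get_image('wrist')[:,:,::-1];cv2.imwrite('pics/w5.png',a)"
```

```text
t: 16.65
ee_pos: [464.3, -68.7, 165.9]
orientation: [-2.051, -2.379, 0.0]
ft_force: [0.5, -0.8, 0.5]
width: 87.9
grasp_force: 0.0
d [ -1.1   1.7 125.9] rv [-0.001 -0.    -0.   ] q [-0.17  0.22  1.98  0.    0.95 -0.32] ee [464.3 -68.7 165.9] t 16.65
```

View pics/w5.png

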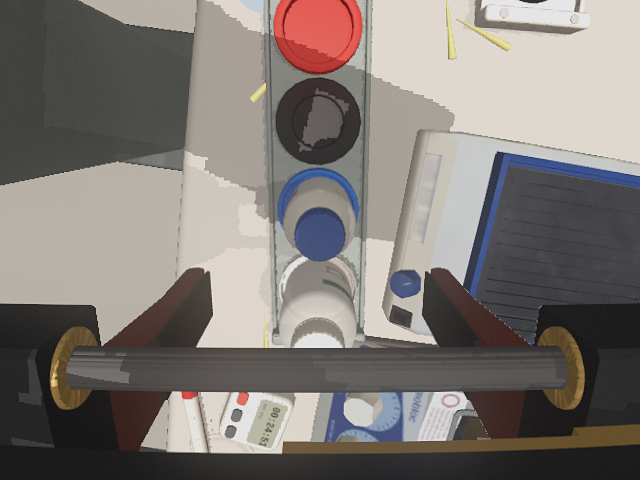

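Wrist view: blue cap at (320,235), centred between the fingers, with white behind it at (318,335).

```bash
python3 -c "
from h import *
m=np.load('w5.npy',allow_pickle=True).item()
print(onz(m,320,235,113),onz(m,318,340,128))"
python3 -m inch '[{"xyz":[-1,1,30],"rot":[0,0,0]},{"xyz":[-1,1,60],"rot":[0,0,0]},{"xyz":[-1,1,90],"rot":[0,0,0]},{"xyz":[-1,1,110],"rot":[0,0,0]},{"xyz":[-1,1,120],"rot":[0,0,0]},{"xyz":[-1,1,125],"rot":[0,0,0]},{"xyz":[-1,1,125],"rot":[0,0,0]}]'
python3 -m inch '[{"xyz":[0,0,0],"rot":[0,0,0]},{"xyz":[0,0,0],"rot":[0,0,0]},{"xyz":[0,0,0],"rot":[0,0,0]},{"xyz":[0,0,0],"rot":[0,0,0]},{"xyz":[0,0,0],"rot":[0,0,0]},{"xyz":[0,0,0],"rot":[0,0,0]},{"xyz":[0,0,0],"rot":[0,0,0]},{"xyz":[0,0,0],"rot":[0,0,0]},{"xyz":[0,0,0],"rot":[0,0,0]},{"xyz":[0,0,0],"rot":[0,0,0]},{"xyz":[0,0,0],"rot":[0,0,0]},{"xyz":[0,0,0],"rot":[0,0,0]}]' 255
```

```text
[466.67698612 -68.20387133 113.        ] [ 474.99815243 -132.36556825  128.        ]
t: 17.28
ee_pos: [465.2, -69.8, 40.8]
orientation: [-2.05, -2.379, 0.001]
ft_force: [-0.7, 0.6, -0.5]
width: 87.7
grasp_force: 0.0
t: 18.28
ee_pos: [465.7, -70.5, 41.9]
orientation: [2.052, 2.378, 0.001]
ft_force: [-0.3, 0.9, 5.2]
width: 51.4
grasp_force: 30.0
```

```bash
python3 -m inch '[{"xyz":[0,0,-15],"rot":[0,0,0]},{"xyz":[0,0,-40],"rot":[0,0,0]},{"xyz":[0,0,-65],"rot":[0,0,0]},{"xyz":[0,0,-90],"rot":[0,0,0]},{"xyz":[0,0,-115],"rot":[0,0,0]},{"xyz":[0,0,-130],"rot":[0,0,0]},{"xyz":[0,0,-130],"rot":[0,0,0]},{"xyz":[0,0,-130],"rot":[0,0,0]}]'
python3 -c "
from h import *
delta(590,292,172,.107)"
```

```text
t: 18.95
ee_pos: [465.4, -70.4, 171.5]
orientation: [2.052, 2.378, 0.001]
ft_force: [0.6, 0.3, -0.9]
width: 51.5
grasp_force: 30.0
d [340.2 176.3  -0.4] rv [0.001 0.    0.04 ] q [-0.18  0.21  1.97 -0.    0.96 -0.32] ee [465.4 -70.4 171.5] t 18.95
```

```bash
python3 -m inch '[{"xyz":[14,7,0],"rot":[0,0,0]},{"xyz":[36,19,0],"rot":[0,0,0.01]},{"xyz":[62,32,0],"rot":[0,0,0.01]},{"xyz":[90,47,0],"rot":[0,0,0.02]},{"xyz":[119,62,0],"rot":[0,0,0.02]},{"xyz":[148,77,0],"rot":[0,0,0.02]},{"xyz":[177,92,0],"rot":[0,0,0.03]},{"xyz":[206,107,0],"rot":[0,0,0.03]},{"xyz":[235,122,0],"rot":[0,0,0.03]},{"xyz":[264,137,0],"rot":[0,0,0.04]},{"xyz":[290,150,0],"rot":[0,0,0.04]},{"xyz":[313,162,0],"rot":[0,0,0.04]}]'
python3 -m inch '[{"xyz":[17,9,0],"rot":[0,0,0]},{"xyz":[25,13,0],"rot":[0,0,0]},{"xyz":[27,14,0],"rot":[0,0,0]},{"xyz":[27,14,0],"rot":[0,0,0]},{"xyz":[27,14,0],"rot":[0,0,0]}]'
python3 -c "
from h import *
delta(590,292.5,39,.107)"
```

```text
t: 19.95
ee_pos: [578.7, 264.5, 168.5]
orientation: [-2.097, -2.337, 0.005]
ft_force: [-0.5, -0.3, -2.6]
width: 51.8
grasp_force: 30.0
t: 20.37
ee_pos: [590.0, 290.1, 170.4]
orientation: [-2.1, -2.336, 0.003]
ft_force: [0.0, -0.1, -1.1]
width: 51.7
grasp_force: 30.0
d [  2.5   0.5 131.4] rv [-0.002  0.001 -0.   ] q [ 0.44  0.48  1.56 -0.    1.1   0.33] ee [590.  290.1 170.4] t 20.3667
```

```bash
python3 -m inch '[{"xyz":[2,0,15],"rot":[0,0,0]},{"xyz":[2,0,40],"rot":[0,0,0]},{"xyz":[2,0,65],"rot":[0,0,0]},{"xyz":[2,0,90],"rot":[0,0,0]},{"xyz":[2,0,110],"rot":[0,0,0]},{"xyz":[2,0,120],"rot":[0,0,0]},{"xyz":[2,0,125],"rot":[0,0,0]},{"xyz":[2,0,125],"rot":[0,0,0]},{"xyz":[2,0,125],"rot":[0,0,0]},{"xyz":[2,0,125],"rot":[0,0,0]}]'
python3 -c "
from h import *
delta(590,292.5,39,.107)"
```

```text
t: 21.2
ee_pos: [591.5, 293.6, 48.0]
orientation: [2.099, 2.336, 0.003]
ft_force: [0.1, 0.9, -1.3]
width: 51.3
grasp_force: 30.0
d [-0.9 -1.7  9. ] rv [ 0.002 -0.001 -0.   ] q [ 0.44  0.64  1.62 -0.    0.88  0.34] ee [591.5 293.6  48. ] t 21.2
```

```bash
python3 -m inch '[{"xyz":[-1,-1,2],"rot":[0,0,0]},{"xyz":[-1,-1,5],"rot":[0,0,0]},{"xyz":[-1,-1,6],"rot":[0,0,0]},{"xyz":[-1,-1,6.5],"rot":[0,0,0]},{"xyz":[-1,-1,6.5],"rot":[0,0,0]},{"xyz":[-1,-1,6.5],"rot":[0,0,0]}]'
python3 -m inch '[{"xyz":[0,0,0.5],"rot":[0,0,0]},{"xyz":[0,0,1],"rot":[0,0,0]},{"xyz":[0,0,1],"rot":[0,0,0]},{"xyz":[0,0,1],"rot":[0,0,0]}]'
```

```text
t: 21.7
ee_pos: [589.6, 292.3, 39.9]
orientation: [2.099, 2.337, -0.0]
ft_force: [-0.8, 0.1, -1.4]
width: 51.5
grasp_force: 30.0
t: 22.03
ee_pos: [589.7, 292.3, 39.0]
orientation: [2.099, 2.337, 0.0]
ft_force: [-0.2, -0.2, -1.6]
width: 51.3
grasp_force: 30.0
```

Not in contact yet; lower in small steps.

```bash
python3 -m inch '[{"xyz":[0,0,0.5],"rot":[0,0,0]},{"xyz":[0,0,1],"rot":[0,0,0]},{"xyz":[0,0,1],"rot":[0,0,0]},{"xyz":[0,0,1],"rot":[0,0,0]}]'
python3 -m inch '[{"xyz":[0,0,0.5],"rot":[0,0,0]},{"xyz":[0,0,0.5],"rot":[0,0,0]},{"xyz":[0,0,0.5],"rot":[0,0,0]}]'
```

```text
t: 22.37
ee_pos: [589.8, 292.4, 38.9]
orientation: [2.099, 2.337, 0.001]
ft_force: [-2.6, -0.7, 6.3]
width: 51.6
grasp_force: 30.0
t: 22.62
ee_pos: [589.9, 292.4, 38.8]
orientation: [2.099, 2.337, 0.001]
ft_force: [-2.6, -1.3, 9.6]
width: 51.2
grasp_force: 30.0
```

```bash
python3 -m inch '[{"xyz":[0,0,-0.5],"rot":[0,0,0]},{"xyz":[0,0,-0.5],"rot":[0,0,0]},{"xyz":[0,0,-0.5],"rot":[0,0,0]},{"xyz":[0,0,-0.5],"rot":[0,0,0]},{"xyz":[0,0,-0.5],"rot":[0,0,0]},{"xyz":[0,0,-0.5],"rot":[0,0,0]},{"xyz":[0,0,-0.5],"rot":[0,0,0]},{"xyz":[0,0,-0.5],"rot":[0,0,0]},{"xyz":[0,0,-0.5],"rot":[0,0,0]},{"xyz":[0,0,-0.5],"rot":[0,0,0]}]' 0
python3 -m inch '[{"xyz":[0,0,-25],"rot":[0,0,0]},{"xyz":[0,0,-60],"rot":[0,0,0]},{"xyz":[0,0,-100],"rot":[0,0,0]},{"xyz":[0,0,-140],"rot":[0,0,0]},{"xyz":[0,0,-150],"rot":[0,0,0]},{"xyz":[0,0,-150],"rot":[0,0,0]},{"xyz":[0,0,-150],"rot":[0,0,0]}]'
python3 -c "
from h import *
delta(476.5,-130,190,.148)"
```

```text
t: 23.45
ee_pos: [589.6, 292.2, 37.9]
orientation: [-2.099, -2.337, 0.0]
ft_force: [-0.7, 0.5, -0.1]
width: 88.3
grasp_force: 0.0
t: 24.03
ee_pos: [589.6, 292.2, 188.0]
orientation: [2.099, 2.337, 0.001]
ft_force: [-0.1, -0.1, -1.4]
width: 88.1
grasp_force: 0.0
d [-407.7 -157.5   -2.2] rv [ 0.001 -0.    -0.041] q [ 0.44  0.47  1.55 -0.    1.13  0.34] ee [589.6 292.2 188. ] t 24.0333
```

```bash
python3 -m inch '[{"xyz":[-408,-158,-2],"rot":[0,0,-0.04]},{"xyz":[-408,-158,-2],"rot":[0,0,-0.04]},{"xyz":[-408,-158,-2],"rot":[0,0,-0.04]},{"xyz":[-408,-158,-2],"rot":[0,0,-0.04]},{"xyz":[-408,-158,-2],"rot":[0,0,-0.04]},{"xyz":[-408,-158,-2],"rot":[0,0,-0.04]},{"xyz":[-408,-158,-2],"rot":[0,0,-0.04]},{"xyz":[-408,-158,-2],"rot":[0,0,-0.04]},{"xyz":[-408,-158,-2],"rot":[0,0,-0.04]},{"xyz":[-408,-158,-2],"rot":[0,0,-0.04]},{"xyz":[-408,-158,-2],"rot":[0,0,-0.04]},{"xyz":[-408,-158,-2],"rot":[0,0,-0.04]}]'
python3 -m inch '[{"xyz":[0,0,0],"rot":[0,0,0]},{"xyz":[0,0,0],"rot":[0,0,0]},{"xyz":[0,0,0],"rot":[0,0,0]}]'
python3 -c "
from h import *
delta(476.5,-142,53,.148)
m=ctrl.camera_model('wrist');np.save('w6.npy',m,allow_pickle=True)
a=ctrl.get_image('wrist')[:,:,::-1];b=ctrl.get_image('top')[150:310,150:480,::-1]
cv2.imwrite('pics/w6.png',np.vstack([cv2.resize(a[:360,:],(533,300)),cv2.resize(b,(533,260))]))
cv2.imwrite('pics/w6full.png',a)"
```

```text
t: 25.03
ee_pos: [473.4, -133.2, 187.6]
orientation: [-2.055, -2.371, 0.004]
ft_force: [0.9, -0.4, -0.6]
width: 87.9
grasp_force: 0.0
t: 25.28
ee_pos: [475.9, -129.1, 189.0]
orientation: [-2.05, -2.379, 0.001]
ft_force: [-0.7, 0.3, 0.0]
width: 88.0
grasp_force: 0.0
d [-13.   -1.1 136. ] rv [-0.002 -0.001  0.   ] q [-0.29  0.22  1.91  0.    1.01 -0.44] ee [ 475.9 -129.1  189. ] t 25.2833
```

View pics/w6.png

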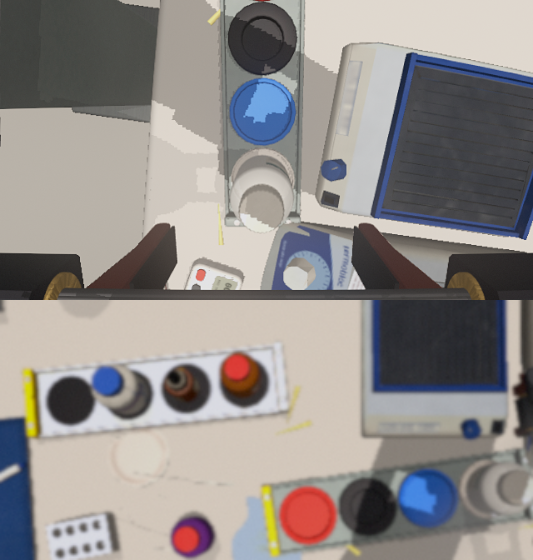

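Top view: red, black and blue stand upright on their discs, leaving the disc next to yellow free. In the wrist view (full resolution) the white cap is at about (314,251).

```bash
python3 -c "
from h import *
m=np.load('w6.npy',allow_pickle=True).item()
print(onz(m,314,251,128),onz(m,315,134,21))
m=ctrl.camera_model('top')
for n,p,z in(('blue',(107,81),110),('blk',(178,79),110),('red',(236,67),94)): print(n,onz(m,150+p[0]*330/533,150+p[1]*160/260,z)[:2].round(1))"
python3 -m inch '[{"xyz":[-13,-1,15],"rot":[0,0,0]},{"xyz":[-13,-1,30],"rot":[0,0,0]},{"xyz":[-13,-1,30],"rot":[0,0,0]},{"xyz":[-13,-1,30],"rot":[0,0,0]}]'
python3 -c "
from h import *
delta(476.5,-142,54,.148)"
```

```text
[ 476.35311309 -141.92507993  128.        ] [465.82486673 -70.79835401  21.        ]
blue [588.5 290.6]
blk [590.7 212.9]
red [606.7 151.3]
t: 25.72
ee_pos: [476.6, -142.4, 159.5]
orientation: [-2.05, -2.378, 0.001]
ft_force: [-0.1, -1.0, 0.7]
width: 88.0
grasp_force: 0.0
d [3.000e-01 1.000e-01 1.055e+02] rv [-0.002 -0.001  0.   ] q [-0.31  0.27  1.93  0.    0.95 -0.46] ee [ 476.6 -142.4  159.5] t 25.7167
```

```bash
python3 -m inch '[{"xyz":[0,0,25],"rot":[0,0,0]},{"xyz":[0,0,55],"rot":[0,0,0]},{"xyz":[0,0,80],"rot":[0,0,0]},{"xyz":[0,0,95],"rot":[0,0,0]},{"xyz":[0,0,102],"rot":[0,0,0]},{"xyz":[0,0,105],"rot":[0,0,0]},{"xyz":[0,0,105],"rot":[0,0,0]}]'
python3 -m inch '[{"xyz":[0,0,0],"rot":[0,0,0]},{"xyz":[0,0,0],"rot":[0,0,0]},{"xyz":[0,0,0],"rot":[0,0,0]},{"xyz":[0,0,0],"rot":[0,0,0]},{"xyz":[0,0,0],"rot":[0,0,0]},{"xyz":[0,0,0],"rot":[0,0,0]},{"xyz":[0,0,0],"rot":[0,0,0]},{"xyz":[0,0,0],"rot":[0,0,0]},{"xyz":[0,0,0],"rot":[0,0,0]},{"xyz":[0,0,0],"rot":[0,0,0]},{"xyz":[0,0,0],"rot":[0,0,0]},{"xyz":[0,0,0],"rot":[0,0,0]}]' 255
python3 -m inch '[{"xyz":[0,0,-15],"rot":[0,0,0]},{"xyz":[0,0,-40],"rot":[0,0,0]},{"xyz":[0,0,-65],"rot":[0,0,0]},{"xyz":[0,0,-90],"rot":[0,0,0]},{"xyz":[0,0,-115],"rot":[0,0,0]},{"xyz":[0,0,-130],"rot":[0,0,0]},{"xyz":[0,0,-130],"rot":[0,0,0]},{"xyz":[0,0,-130],"rot":[0,0,0]}]'
python3 -c "
from h import *
delta(582,364,185,.107)"
```

```text
t: 26.3
ee_pos: [477.6, -143.2, 55.3]
orientation: [2.052, 2.379, 0.0]
ft_force: [0.9, -0.9, 0.4]
width: 87.2
grasp_force: 0.0
t: 27.3
ee_pos: [477.2, -143.5, 55.4]
orientation: [2.052, 2.378, 0.0]
ft_force: [-1.2, -0.3, 5.3]
width: 57.4
grasp_force: 30.0
t: 27.97
ee_pos: [477.1, -143.3, 185.0]
orientation: [2.052, 2.378, 0.001]
ft_force: [0.1, -0.4, -3.1]
width: 57.5
grasp_force: 30.0
d [ 4.865e+02  1.780e+02 -1.000e-01] rv [0.001 0.    0.04 ] q [-0.32  0.23  1.9   0.    1.   -0.46] ee [ 477.1 -143.3  185. ] t 27.9667
```

```bash
python3 -m inch '[{"xyz":[14,5,0],"rot":[0,0,0]},{"xyz":[36,13,0],"rot":[0,0,0.01]},{"xyz":[64,23,0],"rot":[0,0,0.01]},{"xyz":[95,35,0],"rot":[0,0,0.01]},{"xyz":[127,46,0],"rot":[0,0,0.02]},{"xyz":[159,58,0],"rot":[0,0,0.02]},{"xyz":[191,70,0],"rot":[0,0,0.02]},{"xyz":[223,82,0],"rot":[0,0,0.03]},{"xyz":[255,93,0],"rot":[0,0,0.03]},{"xyz":[287,105,0],"rot":[0,0,0.03]},{"xyz":[319,117,0],"rot":[0,0,0.04]},{"xyz":[351,128,0],"rot":[0,0,0.04]}]'
python3 -m inch '[{"xyz":[31,11,0],"rot":[0,0,0]},{"xyz":[62,23,0],"rot":[0,0,0]},{"xyz":[90,33,0],"rot":[0,0,0]},{"xyz":[114,42,0],"rot":[0,0,0]},{"xyz":[128,47,0],"rot":[0,0,0]},{"xyz":[134,49,0],"rot":[0,0,0]},{"xyz":[134,49,0],"rot":[0,0,0]},{"xyz":[134,49,0],"rot":[0,0,0]},{"xyz":[134,49,0],"rot":[0,0,0]}]'
python3 -c "
from h import *
delta(582,364,52.5,.107)"
```

```text
t: 28.97
ee_pos: [551.1, 224.0, 182.3]
orientation: [-2.099, -2.335, 0.005]
ft_force: [-0.2, -0.6, -2.9]
width: 57.7
grasp_force: 30.0
t: 29.72
ee_pos: [586.1, 359.7, 184.0]
orientation: [-2.1, -2.336, 0.003]
ft_force: [-0.7, 0.2, -2.5]
width: 57.5
grasp_force: 30.0
d [  4.9  -3.3 131.5] rv [-0.002  0.001 -0.001] q [ 0.53  0.52  1.48 -0.    1.15  0.43] ee [586.1 359.7 184. ] t 29.7167
```

```bash
python3 -m inch '[{"xyz":[4,-4,15],"rot":[0,0,0]},{"xyz":[4,-4,40],"rot":[0,0,0]},{"xyz":[4,-4,65],"rot":[0,0,0]},{"xyz":[4,-4,90],"rot":[0,0,0]},{"xyz":[4,-4,110],"rot":[0,0,0]},{"xyz":[4,-4,120],"rot":[0,0,0]},{"xyz":[4,-4,125],"rot":[0,0,0]},{"xyz":[4,-4,125],"rot":[0,0,0]},{"xyz":[4,-4,125],"rot":[0,0,0]},{"xyz":[4,-4,125],"rot":[0,0,0]}]'
python3 -c "
from h import *
delta(582,364,52.5,.107)"
```

```text
t: 30.55
ee_pos: [583.3, 365.1, 61.6]
orientation: [2.099, 2.336, 0.004]
ft_force: [0.7, 0.5, -2.0]
width: 57.8
grasp_force: 30.0
d [-0.9 -1.4  9.1] rv [ 0.002 -0.001 -0.   ] q [ 0.54  0.65  1.55 -0.    0.94  0.44] ee [583.3 365.1  61.6] t 30.55
```

```bash
python3 -m inch '[{"xyz":[-1,-1,2],"rot":[0,0,0]},{"xyz":[-1,-1,5],"rot":[0,0,0]},{"xyz":[-1,-1,6.5],"rot":[0,0,0]},{"xyz":[-1,-1,7],"rot":[0,0,0]},{"xyz":[-1,-1,7],"rot":[0,0,0]},{"xyz":[-1,-1,7],"rot":[0,0,0]},{"xyz":[-1,-1,7],"rot":[0,0,0]}]'
python3 -m inch '[{"xyz":[0,0,0.5],"rot":[0,0,0]},{"xyz":[0,0,1],"rot":[0,0,0]},{"xyz":[0,0,1],"rot":[0,0,0]},{"xyz":[0,0,1],"rot":[0,0,0]}]'
```

```text
t: 31.13
ee_pos: [581.4, 363.6, 53.0]
orientation: [2.099, 2.337, 0.0]
ft_force: [0.1, 0.2, -2.5]
width: 57.4
grasp_force: 30.0
t: 31.47
ee_pos: [581.5, 363.7, 52.5]
orientation: [2.099, 2.337, 0.001]
ft_force: [-2.2, -0.2, 3.3]
width: 57.7
grasp_force: 30.0
```

Contact; release, rise, and move aside toward the start so the top camera sees the rack.

```bash
python3 -m inch '[{"xyz":[0,0,0],"rot":[0,0,0]},{"xyz":[0,0,0],"rot":[0,0,0]},{"xyz":[0,0,0],"rot":[0,0,0]},{"xyz":[0,0,0],"rot":[0,0,0]},{"xyz":[0,0,0],"rot":[0,0,0]},{"xyz":[0,0,0],"rot":[0,0,0]},{"xyz":[0,0,0],"rot":[0,0,0]},{"xyz":[0,0,0],"rot":[0,0,0]},{"xyz":[0,0,0],"rot":[0,0,0]},{"xyz":[0,0,0],"rot":[0,0,0]}]' 0
python3 -m inch '[{"xyz":[0,0,-25],"rot":[0,0,0]},{"xyz":[0,0,-60],"rot":[0,0,0]},{"xyz":[0,0,-100],"rot":[0,0,0]},{"xyz":[0,0,-140],"rot":[0,0,0]},{"xyz":[0,0,-150],"rot":[0,0,0]},{"xyz":[0,0,-150],"rot":[0,0,0]},{"xyz":[0,0,-150],"rot":[0,0,0]}]'
python3 -c "
from h import *
delta(476,-130,205,.148)"
```

```text
t: 32.3
ee_pos: [581.4, 363.6, 52.0]
orientation: [2.099, 2.337, 0.0]
ft_force: [0.0, -0.6, 0.1]
width: 87.6
grasp_force: 0.0
t: 32.88
ee_pos: [581.3, 363.5, 202.0]
orientation: [2.099, 2.337, 0.001]
ft_force: [-0.0, -1.3, -1.3]
width: 88.0
grasp_force: 0.0
d [-479.4 -157.4   -3.2] rv [ 0.001 -0.    -0.041] q [ 0.54  0.49  1.47 -0.    1.18  0.43] ee [581.3 363.5 202. ] t 32.8833
```

```bash
python3 -m inch '[{"xyz":[-479,-157,-10],"rot":[0,0,-0.04]},{"xyz":[-479,-157,-10],"rot":[0,0,-0.04]},{"xyz":[-479,-157,-10],"rot":[0,0,-0.04]},{"xyz":[-479,-157,-10],"rot":[0,0,-0.04]},{"xyz":[-479,-157,-10],"rot":[0,0,-0.04]},{"xyz":[-479,-157,-10],"rot":[0,0,-0.04]},{"xyz":[-479,-157,-10],"rot":[0,0,-0.04]},{"xyz":[-479,-157,-10],"rot":[0,0,-0.04]},{"xyz":[-479,-157,-10],"rot":[0,0,-0.04]},{"xyz":[-479,-157,-10],"rot":[0,0,-0.04]},{"xyz":[-479,-157,-10],"rot":[0,0,-0.04]},{"xyz":[-479,-157,-10],"rot":[0,0,-0.04]}]'
python3 -m inch '[{"xyz":[-20,-20,0],"rot":[0,0,0]},{"xyz":[-20,-20,0],"rot":[0,0,0]},{"xyz":[-20,-20,0],"rot":[0,0,0]}]'
python3 -c "
from h import *
t=ctrl.get_image('top')[:,:,::-1]; s=ctrl.get_image('scene')[:,:,::-1]
cv2.imwrite('pics/end.png',np.vstack([cv2.resize(t[165:245,155:345],(760,320)),cv2.resize(s[140:260,200:400],(465,280))[:, :].copy() if 0 else cv2.copyMakeBorder(cv2.resize(s[140:260,200:400],(465,280)),0,0,0,295,0)]))"
```

```text
t: 33.88
ee_pos: [474.8, -126.7, 209.5]
orientation: [-2.049, -2.376, 0.003]
ft_force: [1.2, -0.1, -0.1]
width: 87.8
grasp_force: 0.0
t: 34.13
ee_pos: [458.3, -148.7, 209.7]
orientation: [-2.054, -2.372, 0.002]
ft_force: [0.4, -0.2, -0.1]
width: 87.8
grasp_force: 0.0
```

View pics/end.png

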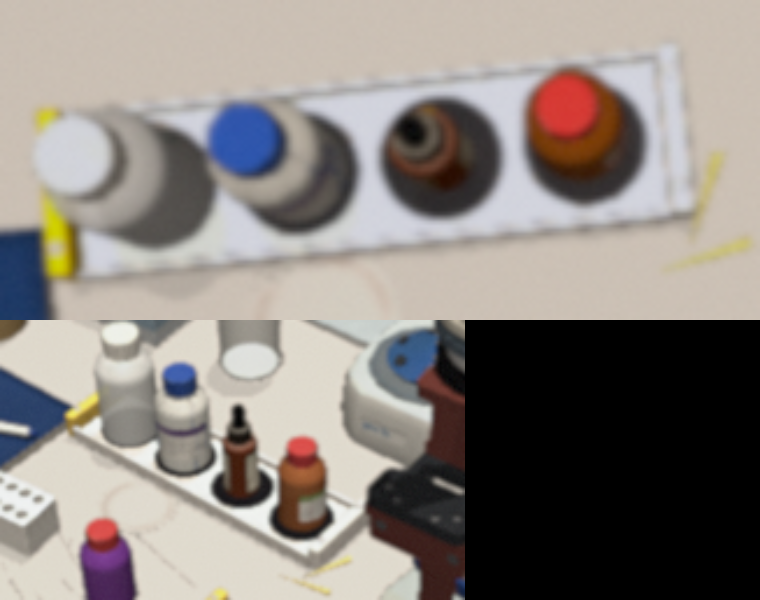

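All four stand upright on their discs: white next to yellow, then blue, black (bulb 410,128 in the crop) and red. I'll check the tops numerically and hand in if they are within tolerance.

```bash
python3 - <<'E'
from h import *
m=ctrl.camera_model('top'); ay=np.array([-.107,.994]); ax=np.array([.994,.107]); ok=True
for n,p,z,c in(('white',(75,155),125,(582,364)),('blue',(247,139),110,(589.5,292.5)),('black',(410,128),110,(597.3,221)),('red',(565,104),94,(604.9,149.4))):
    e=onz(m,155+p[0]/4,165+p[1]/4,z)[:2]-c; print(n,'across',(e@ax).round(1),'along',(e@ay).round(1)); ok&=abs(e@ax)<11 and abs(e@ay)<9
print(ok)
if ok: print(ctrl.close_job())
E
```

```text
white across -3.1 along -3.2
blue across -1.1 along -2.7
black across -4.0 along -2.9
red across 2.4 along 1.4
True
the job is handed in; nothing more can be done
None
```

The job is handed in: all four bottles stand upright on the white rack in reverse order (white next to yellow, then blue, black, red), each within about 5 mm of its disc centre by the last top-camera check, with about 34 s of the 112 s used; no verdict was returned.

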